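Sort the row under the rail

ROBOT

A 6-joint arm with a two-finger parallel gripper is mounted at the origin on the work surface. World frame = base frame: x ahead of the robot, y to its left, z up, the work surface at z = 0. Lengths are in m, angles in rad, forces in N, time in s.
With the tool pointing down it reaches from about 0.3 to 0.775 m from the base axis. Payload 14.6 kg.
Tool frame: the origin (TCP) lies on the centre line of the jaws, within the pads' length; the fingertips stand 19 mm ahead of it and the grasp point (between the pads) is the TCP; y points along the fingers, x is the direction in which the jaws open and shut, and the axes are right-handed (so a half turn about y gives the same grasp; the last joint's range is limited). The gripper opens to 94 mm and grips with 3 to 60 N. Pads are 16 mm wide; open, the fingers measure 119 mm over their backs; the gripper's body (75 mm by 177 mm) begins 78 mm behind the grasp point.
Start: joints at [-1.169, 0.3, 1.521, -0, 1.321, -0.067], TCP at [0.248, -0.491, 0.224] pointing down, gripper open.
Joint ranges: [-3.03, 3.03], [-0.79, 2.21], [0.23, 2.52], [-1.04, 4.18], [0, 3.07], [-2.55, 2.55]. Speed limits (rad/s): [2.22, 2.22, 2.57, 3.14, 3.14, 3.14].

INTERFACE

Orientations are given as [roll, pitch, yaw] about the fixed x, y, z axes, in that order (R = Rz(yaw) Ry(pitch) Rx(roll)).
In Python, from station import ctrl, optics gives the robot as it stands.
- The arm moves only by the tool jog_arm, never from a script. Its argument "targets" is a list of rows, each a list of 3 entries, a list of its own where there are three numbers: the finger opening in cm, from 0 to 9.4, then the shift along the tool's x, y, z in cm, then the turn about the tool's y in rad. A call has 1 to 10 rows; each row is the pose to reach, as a shift and turn from the pose commanded when the call began, along the tool's axes at that moment; what a row does not reach only later rows make up. A row lasts 1/10 s, in which the tool goes at most 50 mm and 8.59 degrees, less where a joint would pass 70% of its speed; a pose out of reach is approached as far as the arm can. A call with a gripper value outside its range is refused whole. The fingers move at their own pace and stop on an object; "grip_force" is the grip in N (left out, the last holds). Time passes only in rows, so rows that repeat a pose let the fingers close. It gives the time, the measured TCP pose, the force and the opening at its end, in the units of the state.
- ctrl.get_obs(): the state, without advancing time (a new reading comes with each control period).
- optics.camera(name): name is "scene" or "side" or "wrist"; returns a dict with "img" (480x640x3 uint8, red, green, blue), "range_z" (480x640 float32, m along the optical axis (not along the pixel's ray), 0 where there is no reading), "camera_matrix" (3x3 intrinsics, pixels), "world_to_cam" (4x4, takes a point from world to camera coordinates); the wrist camera has in their place "mount" (4x4, takes a point from camera to tool coordinates, whose origin is the TCP and whose axes are the tool frame's). Camera axes: x right, y up, looking along -z (the intrinsics and any distortion apply to the point x, -y, -z); pixel columns grow to the right and rows downward; lengths in m; the calibration is good to about 2 mm. A picture is of the moment at which its call begins: read the wrist's pose just before it.
- ctrl.hand_in(): hands the job in, once; it reports no verdict.
The state is a dict: "time_s": time; "qpos": joint angles; "joint_vel": joint speeds; "tau": joint torques, N m; "ee_pos": TCP position; "eef_rot": TCP orientation; "force": force on the tool from outside, world axes, zero at the start; "moment": the same for the moment, N m; "grip_width": finger opening in m.
Only numpy, scipy, OpenCV 4.12 (cv2) and the standard library are available. Lean on these libraries where they do the work, as an engineer would, in place of code of your own. Each camera call takes 0.05 s, during which the arm holds its last target. There are 200 camera calls.

TASK

Clear the mixed row that stands under the steel rail: stand the two lidded spice tins in the long tray, the white cup in the round tray, and the spice tin that has lost its lid in the square bin. Set each one down gently and upright, never letting it drop or fall over, and neither knock the rail nor move the sugar pot or the teapot.

Things in the scene. Friction and masses are not known exactly. Their poses are not given: they have to be found in the camera images.
- plank: Short raised pine shelf plank, fixed: 120 (x) x 620 (y) mm, on end panels, top face 90 mm above the worktop, with lips 8 mm high and 8 mm wide on top along both long edges. Origin: on the worktop under its centre; x across, y along. The four things to sort stand on its top face, in any order, in one row along its middle line (within 8 mm), about 110 mm apart.
- rail: Steel rail fixed to the plank, same origin and axes: a bar 12 mm thick along y, straight above the plank's middle line, its centre 320 mm above the worktop, on uprights at y = +-300 mm. It is right above the things to sort and in the way of an upright gripper: reach under it from one long side with the tool leaning 20 to 40 degrees, and bring things out that way.
- tin_a: Round steel spice tin with its lid on: body 50 mm diameter and 70 mm high, above it a lid 52 mm across and 10 mm thick with a small knob 18 mm across and 10 mm high, 90 mm in all. 0.16 kg or so. Origin: centre of its underside; z up its axis.
- tin_b: A second lidded spice tin, the same as tin_a.
- open_tin: Spice tin that has lost its lid: an open-topped round steel tin, 50 mm diameter, 70 mm high, 3 mm wall, 0.1 kg or so. Origin: centre of its underside; z up its axis.
- cup: White ceramic cup without a handle, 64 mm diameter (narrower only in the lowest 14 mm), 64 mm high, open, 0.18 kg or so. Origin: centre of its underside; z up its axis.
- long_tray: Long low pine tray fixed on the worktop, for lidded tins: outside 110 (x) x 230 (y) mm, walls 22 mm high and 6 mm thick, floor 6 mm thick. Origin: centre of its underside, on the worktop; y along its length. Two tins stand side by side in it, for instance at y = +-52 mm.
- round_tray: Round low wooden tray fixed on the worktop, for the cup: 140 mm across outside at the rim, 16 mm high, floor 5 mm thick, 126 mm across inside at the floor. Origin: centre of its underside, on the worktop.
- square_bin: Square wooden bin fixed on the worktop, for tins without a lid: outside 120 x 120 mm, walls 30 mm high and 6 mm thick, floor 6 mm thick. Origin: centre of its underside, on the worktop.
- sugar_pot: Bystander: round stainless sugar pot with its hinged lid shut, 96 mm across, 109 mm high, handle on its +y side out to 72 mm. Loose; origin: centre of its underside.
- teapot: Bystander: clear glass teapot with a steel infuser, 120 mm across, 123 mm high, handle at -y out to 93 mm, spout at +y out to 100 mm. Loose; origin: centre of its underside.

How it is judged:
At the end, for the whole second after the job is handed in: Both lidded tins stand on the floor of the long tray, the cup on the floor of the round tray (within 45 mm of its centre) and the open tin on the floor of the square bin, inside the walls (underside less than 12 mm above the worktop), each upright within 0.15 rad and at rest (under 0.02 m/s) (x of tin_a in the frame of long_tray between -0.034 and 0.034 m and y of tin_a in the frame of long_tray between -0.094 and 0.094 m and z of tin_a in the frame of long_tray between 0 and 0.012 m and x of tin_b in the frame of long_tray between -0.034 and 0.034 m and y of tin_b in the frame of long_tray between -0.094 and 0.094 m and z of tin_b in the frame of long_tray between 0 and 0.012 m and x of open_tin in the frame of square_bin between -0.034 and 0.034 m and y of open_tin in the frame of square_bin between -0.034 and 0.034 m and z of open_tin in the frame of square_bin between 0 and 0.012 m and horizontal distance between cup and round_tray below 0.045 m and z of cup in the frame of round_tray between 0 and 0.012 m and angle between each of tin_a, tin_b, open_tin, cup's own z axis and vertical below 0.15 rad and linear speed of each of tin_a, tin_b, open_tin, cup below 0.02 m/s); the robot touches nothing.
It fails at once if a tin or the cup is dropped (out of the fingers and faster than 0.7 m/s) ((linear speed of tin_a above 0.7 m/s and contact force between the fingers and tin_a below 0.05 N) or (linear speed of tin_b above 0.7 m/s and contact force between the fingers and tin_b below 0.05 N) or (linear speed of open_tin above 0.7 m/s and contact force between the fingers and open_tin below 0.05 N) or (linear speed of cup above 0.7 m/s and contact force between the fingers and cup below 0.05 N)).
It fails at once if a tin or the cup is knocked over (tipped beyond 1 rad) (angle between any of tin_a, tin_b, open_tin, cup's own z axis and vertical above 1 rad).
It fails at once if the rail is knocked (over 10 N) (contact force between rail and anything else above 10 N).
It fails at once if the sugar pot or the teapot is moved over 20 mm (distance of any of sugar_pot, teapot from where it was at the start of the episode above 0.02 m).
It also fails if it takes over 72 s, if anything falls off the work surface, if the arm or the gripper's body presses on something with over 40 N, if the wrist force passes 120 N, or if a joint passes its speed limit or range.

## Working session

There is one attempt and no reset: what is moved stays moved. The work goes in short steps, Python scripts to look and compute and a tool call to move; the robot and the scene stay as the last step left them, time stands still between calls to the robot, and variables do not carry over. Pictures are saved under pics/ and viewed, about 8 in all and at most 12, crops included, and the job is handed in when it is done.

Besides the shell and the picture viewer there is one more tool, called after "Call:" by a JSON object that holds its "method" and its "body", one argument or row to a line. jog_arm: Moves the arm, as the interface text tells. Its arguments: {"type":"object","properties":{"targets":{"type":"array","items":{"type":"array"}},"grip_force":{"type":"number"}},"required":["targets"]}

```bash
ls; mkdir -p pics; cat > h.py <<'E'
import numpy as np, cv2
from station import ctrl, optics
from scipy.spatial.transform import Rotation as R
def cloud(c, T=None):
    z=c["range_z"]; K=c["camera_matrix"]
    v,u=np.mgrid[0:480,0:640]
    p=np.stack([(u-K[0,2])/K[0,0]*z,-(v-K[1,2])/K[1,1]*z,-z],-1)
    M=np.linalg.inv(c["world_to_cam"]) if T is None else T
    P=p@M[:3,:3].T+M[:3,3]; P[z==0]=np.nan
    return P
E
python3 - <<'E'
from h import *
o=ctrl.get_obs(); print({k:np.round(v,3) for k,v in o.items()})
for n in("scene","side"):
    c=optics.camera(n); cv2.imwrite(f"pics/{n}0.png",c["img"][...,::-1])
    np.savez(f"{n}0.npz",**c); print(n,c.keys(),np.round(c["camera_matrix"],1).tolist(),np.round(np.linalg.inv(c["world_to_cam"]),3).tolist())
E
```

```text
pics
{'time_s': np.float64(0.0), 'qpos': array([-1.169,  0.3  ,  1.522, -0.   ,  1.321, -0.067]), 'joint_vel': array([-0.   ,  0.   ,  0.001,  0.   ,  0.001, -0.001]), 'tau': array([-3.0000e-03, -5.3182e+01, -3.5274e+01,  7.1000e-02,  2.4000e-02,
       -0.0000e+00]), 'ee_pos': array([ 0.248, -0.49 ,  0.224]), 'eef_rot': array([-1.571e+00,  1.000e-03, -1.102e+00]), 'force': array([ 0.171, -0.4  ,  0.147]), 'moment': array([0.003, 0.039, 0.011]), 'grip_width': np.float64(0.094)}
scene dict_keys(['img', 'range_z', 'camera_matrix', 'world_to_cam']) [[471.3, 0.0, 319.5], [0.0, 471.3, 240.7], [0.0, 0.0, 1.0]] [[0.839, -0.421, 0.343, 0.889], [0.544, 0.641, -0.542, -0.625], [0.008, 0.642, 0.767, 0.944], [0.0, 0.0, 0.0, 1.0]]
side dict_keys(['img', 'range_z', 'camera_matrix', 'world_to_cam']) [[527.4, 0.0, 313.3], [0.0, 527.4, 232.4], [0.0, 0.0, 1.0]] [[-0.85, 0.27, -0.452, -0.104], [-0.527, -0.414, 0.742, 0.995], [0.013, 0.869, 0.494, 0.744], [0.0, 0.0, 0.0, 1.0]]
```

```bash
sleep 1
```

```text
(no output)
```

View pics/scene0.png

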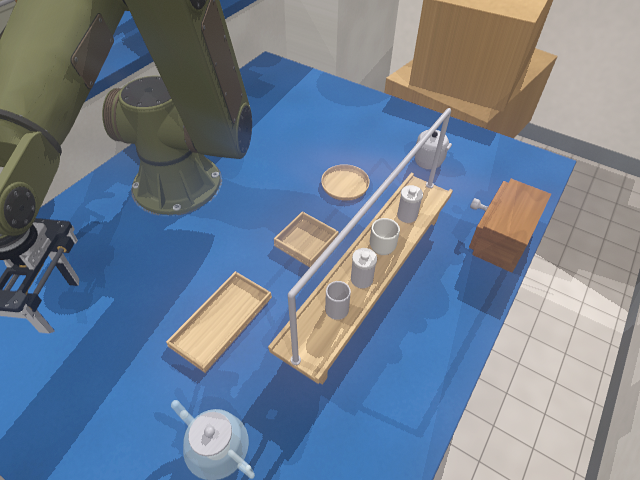

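View pics/side0.png

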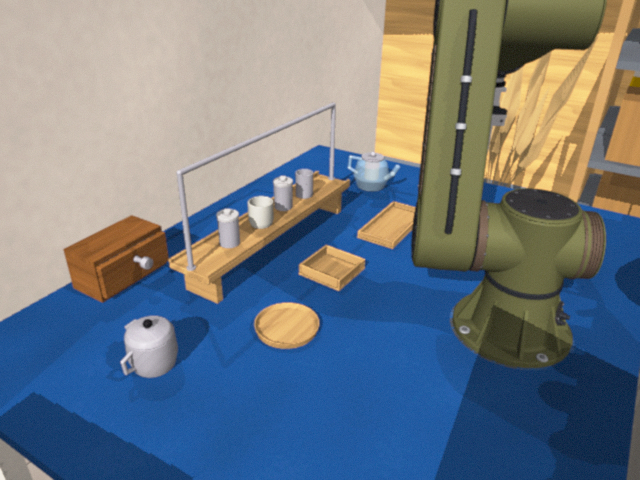

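The scene shows, from the near end: open tin (338,300), lidded tin (363,268), cup (385,236), lidded tin (410,203). The trays are on the robot's side: round (345,183), square (306,238), long (220,320). The teapot is at (215,440) and the sugar pot at (432,150). Next I measure positions using depth and the calibration.

```bash
python3 - <<'E'
from h import *
def obj(n):
    c=dict(np.load(f"{n}0.npz")); return c,cloud(c)
for n in("scene","side"):
    c,P=obj(n); hsv=cv2.cvtColor(c["img"],cv2.COLOR_RGB2HSV)
    notblue=~((hsv[...,0]>100)&(hsv[...,0]<125)&(hsv[...,1]>120))
    x,y,z=np.moveaxis(P,-1,0)
    ws=(x>0.1)&(x<1.1)&(abs(y)<0.75)&np.isfinite(z)
    print(n,"table z",np.nanmedian(z[ws&~notblue]), "reading frac",np.isfinite(z).mean())
    for nm,lo,hi in(("low",.010,.04),("plank",.08,.102),("things",.115,.22),("rail",.30,.34)):
        m=(ws&notblue&(z>lo)&(z<hi)).astype(np.uint8)
        k,l,s,ce=cv2.connectedComponentsWithStats(m)
        for i in range(1,k):
            if s[i,4]<60: continue
            q=P[l==i]; r=cv2.minAreaRect(q[:,:2].astype(np.float32)*1000)
            print(nm,ce[i].round(),s[i,4],"ctr",np.round(r[0],0),"size",np.round(r[1],0),"ang",round(r[2],1),"z %.3f %.3f"%(np.percentile(q[:,2],2),np.percentile(q[:,2],98)))
E
```

```text
scene table z -0.000943409221073721 reading frac 0.9959602864583333
low [423. 161.] 130 ctr [564. 452.] size [18. 58.] ang 82.6 z 0.011 0.039
low [345. 179.] 196 ctr [410. 264.] size [138. 140.] ang 42.2 z 0.010 0.018
low [204. 194.] 228 ctr [114.  -2.] size [ 27. 148.] ang 0.0 z 0.010 0.029
low [305. 237.] 814 ctr [439.  20.] size [123. 123.] ang 87.2 z 0.011 0.031
low [493. 256.] 410 ctr [861. 221.] size [ 10. 120.] ang 87.7 z 0.010 0.039
low [218. 320.] 1161 ctr [ 408. -280.] size [232. 114.] ang 89.1 z 0.010 0.024
plank [433. 140.] 168 ctr [566. 490.] size [36. 84.] ang 15.3 z 0.081 0.101
plank [355. 286.] 8968 ctr [637.  -1.] size [622. 122.] ang 89.0 z 0.085 0.099
plank [497. 223.] 640 ctr [820. 293.] size [103. 229.] ang 29.3 z 0.081 0.101
plank [177. 406.] 118 ctr [ 502. -494.] size [17. 20.] ang 56.6 z 0.081 0.100
plank [218. 446.] 1327 ctr [ 601. -494.] size [126. 100.] ang 29.4 z 0.081 0.099
things [222. 147.] 821 ctr [187.  31.] size [194. 100.] ang 60.6 z 0.165 0.220
things [435. 162.] 164 ctr [643. 295.] size [12. 13.] ang 10.1 z 0.116 0.219
things [410. 200.] 587 ctr [
[... 1969 characters left out ...]
219
things [304. 179.] 344 ctr [ 632. -157.] size [45. 56.] ang 33.0 z 0.117 0.160
things [283. 189.] 470 ctr [637. -59.] size [51. 51.] ang 22.8 z 0.117 0.179
things [260. 208.] 562 ctr [632.  47.] size [63. 70.] ang 17.8 z 0.117 0.154
things [228. 224.] 601 ctr [636. 169.] size [50. 56.] ang 47.3 z 0.117 0.180
things [187. 238.] 239 ctr [636. 301.] size [12. 13.] ang 51.9 z 0.118 0.218
things [435. 259.] 848 ctr [151. 127.] size [104.  53.] ang 4.6 z 0.167 0.219
rail [250. 142.] 953 ctr [630.   0.] size [613.  15.] ang 88.7 z 0.305 0.327
rail [498. 119.] 182 ctr [ 194. -423.] size [42. 18.] ang 38.0 z 0.303 0.339
rail [446. 197.] 1290 ctr [182.  91.] size [ 80. 159.] ang 64.6 z 0.301 0.339
```

Call:
{"method": "jog_arm", "body": {
  "targets": [
    [9.4,[5,0,0],0],
    [9.4,[10,0,0],0],
    [9.4,[15,0,0],0],
    [9.4,[20,0,0],0],
    [9.4,[25,0,0],0],
    [9.4,[30,0,0],0],
    [9.4,[35,0,0],0],
    [9.4,[35,0,0],0]
  ]
}}

```text
time_s: 0.9
ee_pos: [0.3768, -0.7442, 0.2096]
eef_rot: [-1.571, -0.021, -1.102]
force: [1.3, -2.3, 18.8]
grip_width: 0.0939
```

Call:
{"method": "jog_arm", "body": {
  "targets": [
    [9.4,[10,0,0],0],
    [9.4,[10,0,0],0],
    [9.4,[10,0,0],0]
  ]
}}

```text
time_s: 1.2
ee_pos: [0.3832, -0.7568, 0.1941]
eef_rot: [-1.571, -0.06, -1.102]
force: [-0.2, 0.4, 0.1]
grip_width: 0.0939
```

```bash
python3 -c "
from h import *
o=ctrl.get_obs(); print({k:np.round(v,3) for k,v in o.items()})"
```

```text
{'time_s': np.float64(1.2), 'qpos': array([-1.146,  1.14 ,  0.235,  0.003,  1.706, -0.044]), 'joint_vel': array([ 0.002,  0.005, -0.012, -0.   , -0.031,  0.   ]), 'tau': array([-6.0000e-03, -9.0248e+01, -3.6432e+01,  8.4000e-02, -2.9300e-01,
        6.0000e-03]), 'ee_pos': array([ 0.383, -0.757,  0.194]), 'eef_rot': array([-1.571, -0.06 , -1.102]), 'force': array([-0.24 ,  0.378,  0.086]), 'moment': array([ 0.017, -0.028, -0.005]), 'grip_width': np.float64(0.094)}
```

```bash
cat >> h.py <<'E'
def pose():
    o=ctrl.get_obs(); Rm=R.from_euler("xyz",o["eef_rot"]).as_matrix(); return np.array(o["ee_pos"]),Rm
def info(*tg):
    p,Rm=pose(); o=ctrl.get_obs()
    y=Rm[:,1]; print("t %.2f"%o["time_s"],"pos",p.round(4),"q",np.round(o["qpos"],2),"w",round(o["grip_width"],4),"F",np.round(o["force"],1))
    print("approach",y.round(3),"lean deg",round(np.degrees(np.arccos(-y[2])),1),"jaw x",Rm[:,0].round(3),"z",Rm[:,2].round(3))
    for t in tg: print(t,"->cm",(Rm.T@(np.array(t)-p)*100).round(2))
E
python3 -c "
from h import *
info((.38,-.72,.42),(.45,-.45,.5),(.6,0,.5))"
```

```text
t 1.20 pos [ 0.3832 -0.7568  0.1941] q [-1.15  1.14  0.24  0.    1.71 -0.04] w 0.0939 F [-0.2  0.4  0.1]
approach [ 0.027 -0.054 -0.998] lean deg 3.4 jaw x [ 0.451 -0.89   0.06 ] z [ 0.892  0.452 -0.   ]
(0.38, -0.72, 0.42) ->cm [ -2.06 -22.75   1.38]
(0.45, -0.45, 0.5) ->cm [-22.47 -32.    19.82]
(0.6, 0, 0.5) ->cm [-55.77 -34.    53.54]
```

Call:
{"method": "jog_arm", "body": {
  "targets": [
    [9.4,[-6,-5,1],0],
    [9.4,[-10,-10,3],0.1],
    [9.4,[-14,-15,6],0.2],
    [9.4,[-17,-20,10],0.3],
    [9.4,[-20,-25,14],0.4],
    [9.4,[-22,-30,18],0.47],
    [9.4,[-27,-33,23],0.47],
    [9.4,[-31,-34,28],0.47],
    [9.4,[-35,-34,32],0.47],
    [9.4,[-39,-34,36],0.47]
  ]
}}

```text
time_s: 2.2
ee_pos: [0.4613, -0.3869, 0.4675]
eef_rot: [-1.541, -0.056, -1.573]
force: [1.4, -0.1, 0.3]
grip_width: 0.0939
```

```bash
python3 -c "
from h import *
info((.6,0,.5))"
```

```text
t 2.20 pos [ 0.4613 -0.3869  0.4675] q [-0.75  0.36  0.9  -0.02  1.83  0.82] w 0.0939 F [ 1.4 -0.1  0.3]
approach [ 0.03  -0.056 -0.998] lean deg 3.7 jaw x [-0.003 -0.998  0.056] z [ 1.    -0.001  0.03 ]
(0.6, 0, 0.5) ->cm [-38.48  -5.01  13.93]
```

Call:
{"method": "jog_arm", "body": {
  "targets": [
    [9.4,[-4,-1,2],0],
    [9.4,[-9,-2,3],0],
    [9.4,[-14,-3,5],0],
    [9.4,[-19,-4,7],0],
    [9.4,[-24,-4,9],0],
    [9.4,[-29,-5,11],0],
    [9.4,[-34,-5,13],0],
    [9.4,[-38.5,-5,14],0],
    [9.4,[-38.5,-5,25],0],
    [9.4,[-38.5,-5,40],0]
  ]
}}

```text
time_s: 3.2
ee_pos: [0.6625, -0.0112, 0.5043]
eef_rot: [-1.542, -0.054, -1.57]
force: [-0.5, -0.4, 1.3]
grip_width: 0.0941
```

Call:
{"method": "jog_arm", "body": {
  "targets": [
    [9.4,[0,0,60],0],
    [9.4,[0,0,60],0],
    [9.4,[0,0,60],0],
    [9.4,[0,0,60],0]
  ]
}}

```text
time_s: 3.6
ee_pos: [0.7404, -0.0136, 0.4357]
eef_rot: [-1.515, -0.055, -1.573]
force: [-0.4, -0.0, -0.1]
grip_width: 0.0938
```

```bash
python3 -c "
from h import *
info((.6,0,.5))"
```

```text
t 3.60 pos [ 0.7404 -0.0136  0.4357] q [-0.05  0.83  0.23 -0.06  2.02  1.49] w 0.0938 F [-0.4 -0.  -0.1]
approach [ 0.055 -0.055 -0.997] lean deg 4.5 jaw x [-0.002 -0.998  0.055] z [0.998 0.001 0.055]
(0.6, 0, 0.5) ->cm [ -0.97  -7.26 -13.66]
```

Call:
{"method": "jog_arm", "body": {
  "targets": [
    [9.4,[-5,-2,1],0],
    [9.4,[-10,-5,5],0],
    [9.4,[-11,-35,60],0],
    [9.4,[-12,-35,60],0],
    [9.4,[-12,-35,60],0],
    [9.4,[-12,-35,60],0],
    [9.4,[-12,-35,60],0],
    [9.4,[-12,-35,60],0],
    [9.4,[-12,-35,60],0],
    [9.4,[-12,-35,60],0]
  ]
}}

```text
time_s: 4.6
ee_pos: [0.7408, 0.0631, 0.4408]
eef_rot: [-1.486, -0.053, -1.573]
force: [-0.1, 0.9, 0.9]
grip_width: 0.0941
```

```bash
python3 -c "
from h import *
info((.6,0,.5))"
```

```text
t 4.60 pos [0.7408 0.0631 0.4408] q [ 0.06  0.83  0.24 -0.06  2.    1.6 ] w 0.0941 F [-0.1  0.9  0.9]
approach [ 0.085 -0.053 -0.995] lean deg 5.7 jaw x [-0.002 -0.999  0.053] z [0.996 0.003 0.085]
(0.6, 0, 0.5) ->cm [  6.64  -6.76 -13.54]
```

Call:
{"method": "jog_arm", "body": {
  "targets": [
    [9.4,[-2,0,60],0],
    [9.4,[-2,0,60],0],
    [9.4,[-2,0,60],0]
  ]
}}

```text
time_s: 4.9
ee_pos: [0.7792, 0.058, 0.3906]
eef_rot: [-1.458, -0.051, -1.572]
force: [0.4, -0.2, 0.2]
grip_width: 0.094
```

```bash
python3 -c "
from h import *
info((.6,0,.5))"
```

```text
t 4.90 pos [0.7792 0.058  0.3906] q [ 0.05  0.89  0.24 -0.06  1.9   1.59] w 0.094 F [ 0.4 -0.2  0.2]
approach [ 0.113 -0.051 -0.992] lean deg 7.1 jaw x [-0.002 -0.999  0.051] z [0.994 0.004 0.113]
(0.6, 0, 0.5) ->cm [  6.38 -12.59 -16.59]
```

Call:
{"method": "jog_arm", "body": {
  "targets": [
    [9.4,[-1,-25,60],0],
    [9.4,[-1,-25,60],0],
    [9.4,[-1,-25,60],0]
  ]
}}

```text
time_s: 5.2
ee_pos: [0.7857, 0.0532, 0.3972]
eef_rot: [-1.421, -0.049, -1.572]
force: [-0.2, -0.3, -0.3]
grip_width: 0.0939
```

Call:
{"method": "jog_arm", "body": {
  "targets": [
    [9.4,[-2,-25,60],0],
    [9.4,[-2,-25,60],0],
    [9.4,[-2,-25,60],0]
  ]
}}

```text
time_s: 5.5
ee_pos: [0.7912, 0.0513, 0.403]
eef_rot: [-1.389, -0.047, -1.572]
force: [-0.8, 0.7, -0.6]
grip_width: 0.0938
```

Call:
{"method": "jog_arm", "body": {
  "targets": [
    [9.4,[-2,-25,60],0],
    [9.4,[-2,-25,60],0],
    [9.4,[-2,-25,60],0]
  ]
}}

```text
time_s: 5.8
ee_pos: [0.7951, 0.0497, 0.4119]
eef_rot: [-1.357, -0.046, -1.571]
force: [0.2, -0.7, -0.3]
grip_width: 0.0941
```

Call:
{"method": "jog_arm", "body": {
  "targets": [
    [9.4,[-2,-20,60],0],
    [9.4,[-2,-20,60],0],
    [9.4,[-2,-20,60],0]
  ]
}}

```text
time_s: 6.1
ee_pos: [0.8023, 0.0481, 0.4155]
eef_rot: [-1.324, -0.044, -1.571]
force: [0.1, 0.8, -1.0]
grip_width: 0.0941
```

Call:
{"method": "jog_arm", "body": {
  "targets": [
    [9.4,[-5,-15,60],0],
    [9.4,[-10,-15,60],0],
    [9.4,[-15,-15,60],0],
    [9.4,[-15,-15,60],0]
  ]
}}

```text
time_s: 6.5
ee_pos: [0.8118, 0.0718, 0.4111]
eef_rot: [-1.292, -0.042, -1.57]
force: [0.5, -0.3, -0.2]
grip_width: 0.0941
```

Call:
{"method": "jog_arm", "body": {
  "targets": [
    [9.4,[-5,-15,60],0],
    [9.4,[-5,-15,60],0],
    [9.4,[-5,-15,60],0]
  ]
}}

```text
time_s: 6.8
ee_pos: [0.8194, 0.0724, 0.4153]
eef_rot: [-1.256, -0.039, -1.57]
force: [-0.3, -0.1, 0.3]
grip_width: 0.094
```

Call:
{"method": "jog_arm", "body": {
  "targets": [
    [9.4,[-5,-15,60],0],
    [9.4,[-5,-15,60],0],
    [9.4,[-5,-15,60],0]
  ]
}}

```text
time_s: 7.1
ee_pos: [0.8249, 0.0741, 0.4223]
eef_rot: [-1.222, -0.037, -1.569]
force: [0.1, 0.1, 0.4]
grip_width: 0.0941
```

Call:
{"method": "jog_arm", "body": {
  "targets": [
    [9.4,[-4,-10,60],0],
    [9.4,[-4,-10,60],0],
    [9.4,[-4,-10,60],0]
  ]
}}

```text
time_s: 7.4
ee_pos: [0.8341, 0.0736, 0.4235]
eef_rot: [-1.188, -0.034, -1.568]
force: [-0.0, 1.0, 0.4]
grip_width: 0.094
```

Call:
{"method": "jog_arm", "body": {
  "targets": [
    [9.4,[-4,-10,60],0],
    [9.4,[-4,-10,60],0],
    [9.4,[-4,-10,60],0]
  ]
}}

```text
time_s: 7.7
ee_pos: [0.8407, 0.0734, 0.4295]
eef_rot: [-1.154, -0.032, -1.567]
force: [-0.5, -0.9, -0.4]
grip_width: 0.0942
```

Call:
{"method": "jog_arm", "body": {
  "targets": [
    [9.4,[-4,-10,60],0],
    [9.4,[-4,-10,60],0],
    [9.4,[-4,-10,60],0]
  ]
}}

```text
time_s: 8.0
ee_pos: [0.8453, 0.0734, 0.4389]
eef_rot: [-1.119, -0.03, -1.566]
force: [0.6, 0.8, -0.2]
grip_width: 0.0939
```

```bash
python3 -c "
from h import *
info((.6,0,.5))"
```

```text
t 8.00 pos [0.8453 0.0734 0.4389] q [ 0.06  0.86  0.24 -0.05  1.59  1.6 ] w 0.0939 F [ 0.6  0.8 -0.2]
approach [ 0.437 -0.024 -0.899] lean deg 25.9 jaw x [ 0.005 -1.     0.03 ] z [0.9   0.017 0.436]
(0.6, 0, 0.5) ->cm [  7.4  -16.03 -19.53]
```

```bash
python3 -c "
from h import *
info((.6,0.02,.42),(.46,-.1,.36),(.46,-.16,.25),(.5,-.16,.16))"
```

```text
t 8.00 pos [0.8453 0.0734 0.4389] q [ 0.06  0.86  0.24 -0.05  1.59  1.6 ] w 0.0939 F [ 0.6  0.8 -0.2]
approach [ 0.437 -0.024 -0.899] lean deg 25.9 jaw x [ 0.005 -1.     0.03 ] z [0.9   0.017 0.436]
(0.6, 0.02, 0.42) ->cm [  5.16  -8.89 -22.99]
(0.46, -0.1, 0.36) ->cm [ 16.91  -9.31 -38.41]
(0.46, -0.16, 0.25) ->cm [ 22.58   0.73 -43.31]
(0.5, -0.16, 0.16) ->cm [ 22.33  10.57 -43.64]
```

Call:
{"method": "jog_arm", "body": {
  "targets": [
    [7.5,[1,-3,-4],0.07],
    [7.5,[2,-5,-9],0.07],
    [7.5,[3,-7,-14],0.07],
    [7.5,[4,-8,-18],0.07],
    [7.5,[5,-9,-23],0.07],
    [7.5,[8,-9,-27],0.07],
    [7.5,[11,-9,-31],0.07],
    [7.5,[14,-9,-35],0.07],
    [7.5,[17,-9,-38.5],0.07],
    [7.5,[20,-5,-41],0.07]
  ]
}}

```text
time_s: 9.0
ee_pos: [0.4839, -0.0941, 0.3488]
eef_rot: [-1.114, -0.0, -1.628]
force: [1.4, 0.1, -0.2]
grip_width: 0.0752
```

```bash
python3 -c "
from h import *
info((.46,-.16,.25),(.5,-.16,.16))"
```

```text
t 9.00 pos [ 0.4839 -0.0941  0.3488] q [-0.33 -0.15  1.78  0.13  1.08  1.26] w 0.0752 F [ 1.4  0.1 -0.2]
approach [ 0.44  -0.026 -0.898] lean deg 26.2 jaw x [-0.057 -0.998  0.   ] z [ 0.896 -0.051  0.441]
(0.46, -0.16, 0.25) ->cm [ 6.72  7.98 -6.16]
(0.5, -0.16, 0.16) ->cm [ 6.48 17.82 -6.54]
```

Call:
{"method": "jog_arm", "body": {
  "targets": [
    [7.5,[3,3,-3],0],
    [7.5,[6,6,-6],0],
    [7.5,[6.5,10,-6.3],0],
    [7.5,[6.5,14,-6.5],0],
    [7.5,[6.5,17.5,-6.5],0],
    [7.5,[6.5,17.5,-6.5],0],
    [7.5,[6.5,17.5,-6.5],0]
  ]
}}

```text
time_s: 9.7
ee_pos: [0.4997, -0.1593, 0.162]
eef_rot: [-1.119, 0.001, -1.628]
force: [-0.2, -0.3, -0.0]
grip_width: 0.0752
```

```bash
python3 - <<'E'
from h import *
info((.55,-.159,.132),(.6355,-.159,.132))
p,Rm=pose(); c=optics.camera("wrist"); T=np.eye(4);T[:3,:3]=Rm;T[:3,3]=p
P=cloud(c,T@c["mount"]); cv2.imwrite("pics/w1.png",c["img"][...,::-1]); np.savez("w1.npz",P=P)
x,y,z=np.moveaxis(P,-1,0)
m=((x>.58)&(x<.70)&(abs(y)<.24)&(z>.115)&(z<.20)).astype(np.uint8)
k,l,s,ce=cv2.connectedComponentsWithStats(m)
for i in range(1,k):
    if s[i,4]>300:
        q=P[l==i]; print(ce[i].round(),s[i,4],q.min(0).round(3),q.max(0).round(3))
E
```

```text
t 9.70 pos [ 0.4997 -0.1593  0.162 ] q [-0.46  0.11  1.97  0.29  0.66  0.98] w 0.0752 F [-0.2 -0.3 -0. ]
approach [ 0.436 -0.024 -0.9  ] lean deg 25.9 jaw x [-0.058 -0.998 -0.001] z [ 0.898 -0.052  0.436]
(0.55, -0.159, 0.132) ->cm [-0.31  4.89  3.21]
(0.6355, -0.159, 0.132) ->cm [-0.81  8.61 10.89]
[138.  60.] 11418 [ 0.617 -0.088  0.115] [ 0.667 -0.036  0.181]
[308.  65.] 7584 [ 0.613 -0.183  0.115] [ 0.664 -0.133  0.161]
[ 19. 106.] 3494 [0.605 0.015 0.115] [0.665 0.044 0.152]
```

View pics/w1.png

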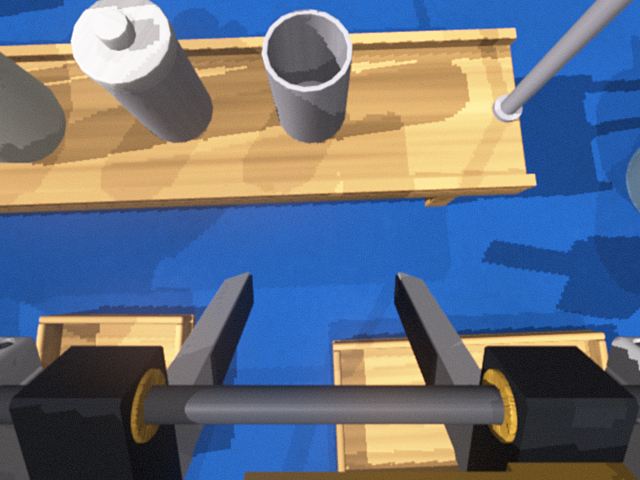

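Call:
{"method": "jog_arm", "body": {
  "targets": [
    [7.5,[-0.2,2.5,1.6],0],
    [7.5,[-0.3,4.9,3.2],0],
    [7.5,[-0.5,6.2,5.8],0],
    [7.5,[-0.7,7.4,8.5],0],
    [7.5,[-0.9,8.7,11.1],0],
    [7.5,[-0.9,8.7,11.1],0],
    [4,[-0.9,8.7,11.1],0],
    [4,[-0.9,8.7,11.1],0],
    [4,[-0.9,8.7,11.1],0],
    [4,[-0.9,8.7,11.1],0]
  ],
  "grip_force": 20
}}

```text
time_s: 10.75
ee_pos: [0.6376, -0.1586, 0.1323]
eef_rot: [-1.118, 0.001, -1.629]
force: [-4.2, -1.0, 4.3]
grip_width: 0.0501
```

```bash
python3 -c "
from h import *
info((.638,-.158,.165),(.5,-.1,.18),(.436,.0215,.15),(.436,.0215,.060),(.436,.0215,.0485))"
```

```text
t 10.75 pos [ 0.6376 -0.1586  0.1323] q [-0.35  0.42  1.64  0.21  0.65  1.14] w 0.0501 F [-4.2 -1.   4.3]
approach [ 0.437 -0.025 -0.899] lean deg 25.9 jaw x [-0.058 -0.998 -0.001] z [ 0.898 -0.053  0.437]
(0.638, -0.158, 0.165) ->cm [-0.06 -2.93  1.46]
(0.5, -0.1, 0.18) ->cm [ -5.05 -10.45 -10.58]
(0.436, 0.0215, 0.15) ->cm [-16.8  -10.85 -18.28]
(0.436, 0.0215, 0.06) ->cm [-16.79  -2.75 -22.21]
(0.436, 0.0215, 0.0485) ->cm [-16.79  -1.72 -22.72]
```

Call:
{"method": "jog_arm", "body": {
  "targets": [
    [4,[0,-1.5,0.7],0],
    [4,[0,-3,1.5],0],
    [4,[0.2,-5,-1.5],0],
    [4,[0.5,-7.7,-6],0],
    [4,[-2,-9.5,-9],0],
    [4,[-5,-10.5,-11],0],
    [4,[-9,-10.8,-13.5],0],
    [4,[-13,-10.8,-16],0],
    [4,[-16.8,-10.8,-18.3],0],
    [4,[-16.8,-10.8,-18.3],0]
  ]
}}

```text
time_s: 11.75
ee_pos: [0.4336, 0.025, 0.1477]
eef_rot: [-1.121, 0.001, -1.625]
force: [0.9, -0.6, -1.0]
grip_width: 0.0502
```

```bash
python3 - <<'E'
from h import *
info((.436,.0215,.060),(.436,.0215,.0485))
c=optics.camera("side"); cv2.imwrite("pics/s1.png",c["img"][100:400,100:500,::-1])
E
```

```text
t 11.75 pos [0.4336 0.025  0.1477] q [-0.02 -0.08  2.21 -0.03  0.57  1.63] w 0.0502 F [ 0.9 -0.6 -1. ]
approach [ 0.434 -0.022 -0.9  ] lean deg 25.8 jaw x [-0.054 -0.999 -0.001] z [ 0.899 -0.049  0.435]
(0.436, 0.0215, 0.06) ->cm [ 0.34  8.01 -3.59]
(0.436, 0.0215, 0.0485) ->cm [ 0.35  9.05 -4.09]
```

View pics/s1.png

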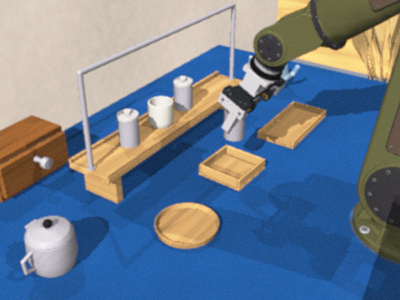

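Held open tin is upright at (235,128) in the crop, above the bin; lowering it.

Call:
{"method": "jog_arm", "body": {
  "targets": [
    [4,[0,3,-1.5],0],
    [4,[0,6,-2.9],0],
    [4,[0,8,-3.9],0],
    [4,[0,8.8,-4.25],0],
    [4,[0,9.1,-4.4],0],
    [4,[0,9.1,-4.4],0]
  ]
}}

```text
time_s: 12.4
ee_pos: [0.4372, 0.0211, 0.0486]
eef_rot: [-1.118, 0.001, -1.63]
force: [-0.5, -0.7, -0.9]
grip_width: 0.05
```

```bash
python3 - <<'E'
from h import *
info((.436,.0215,.0485))
E
```

```text
t 12.40 pos [0.4372 0.0211 0.0486] q [-0.03  0.15  2.28 -0.05  0.26  1.65] w 0.05 F [-0.5 -0.7 -0.9]
approach [ 0.437 -0.025 -0.899] lean deg 26.0 jaw x [-0.059 -0.998 -0.001] z [ 0.898 -0.053  0.438]
(0.436, 0.0215, 0.0485) ->cm [-0.03 -0.05 -0.11]
```

Call:
{"method": "jog_arm", "body": {
  "targets": [
    [4,[0,0.1,0],0],
    [6.3,[0,0.1,0],0],
    [6.3,[0,0.1,0],0],
    [6.3,[0,0.1,0],0],
    [6.3,[0,-1.5,0],0],
    [6.3,[0,-4,0],0],
    [7.5,[0,-8,0],0],
    [7.5,[0,-11,2],0],
    [7.5,[4,-11,5],0],
    [7.5,[8,-11,8],0]
  ]
}}

```text
time_s: 13.4
ee_pos: [0.4566, -0.0599, 0.1839]
eef_rot: [-1.115, 0.0, -1.625]
force: [1.4, 1.3, 0.6]
grip_width: 0.0747
```

```bash
python3 - <<'E'
from h import *
info((.53,-.061,.16),(.55,-.061,.133),(.641,-.061,.133))
p,Rm=pose(); c=optics.camera("scene"); P=cloud(c); np.savez("sc2.npz",P=P); cv2.imwrite("pics/sc2.png",c["img"][150:350,200:480,::-1].repeat(2,0).repeat(2,1))
x,y,z=np.moveaxis(P,-1,0)
m=(abs(x-.436)<.05)&(abs(y-.02)<.05)&(z>.045)&(z<.12)
q=P[m]; print(len(q),q.min(0).round(3),q.max(0).round(3))
E
```

```text
t 13.40 pos [ 0.4566 -0.0599  0.1839] q [-0.26 -0.08  2.11  0.15  0.67  1.27] w 0.0747 F [1.4 1.3 0.6]
approach [ 0.44  -0.024 -0.898] lean deg 26.1 jaw x [-0.054 -0.999 -0.   ] z [ 0.896 -0.049  0.44 ]
(0.53, -0.061, 0.16) ->cm [-0.29  5.38  5.53]
(0.55, -0.061, 0.133) ->cm [-0.4   8.68  6.13]
(0.641, -0.061, 0.133) ->cm [-0.89 12.68 14.29]
333 [ 0.413 -0.006  0.045] [0.464 0.045 0.079]
```

View pics/sc2.png

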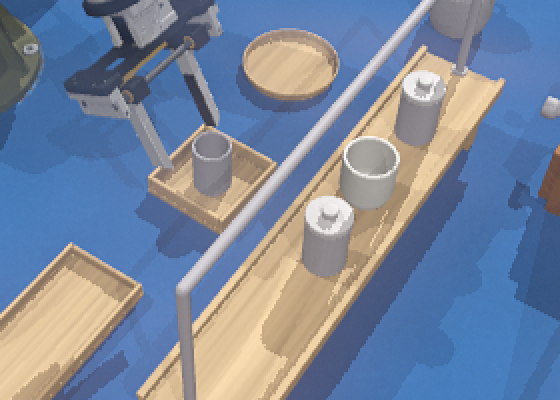

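The open tin stands upright in the bin at (0.438, 0.020). Next is the middle tin.

Call:
{"method": "jog_arm", "body": {
  "targets": [
    [7.5,[-0.2,2.7,2.7],0],
    [7.5,[-0.3,5.4,5.5],0],
    [7.5,[-0.4,8.6,6.1],0],
    [7.5,[-0.5,10,8.9],0],
    [7.5,[-0.7,11.3,11.6],0],
    [7.5,[-0.9,12.6,14.4],0],
    [7.5,[-0.9,12.6,14.4],0],
    [4,[-0.9,12.6,14.4],0],
    [4,[-0.9,12.6,14.4],0],
    [4,[-0.9,12.6,14.4],0]
  ],
  "grip_force": 20
}}

```text
time_s: 14.45
ee_pos: [0.6398, -0.0614, 0.1314]
eef_rot: [-1.119, 0.001, -1.629]
force: [-0.3, -0.6, -0.1]
grip_width: 0.0546
```

Call:
{"method": "jog_arm", "body": {
  "targets": [
    [4,[0,0,0],0]
  ]
}}

```text
time_s: 14.55
ee_pos: [0.64, -0.0614, 0.1315]
eef_rot: [-1.119, 0.001, -1.629]
force: [-2.4, -0.6, 1.2]
grip_width: 0.05
```

```bash
python3 - <<'E'
from h import *
info((.640,-.061,.163),(.53,-.065,.175),(.45,-.14,.16),(.405,-.33,.15),(.405,-.33,.05))
E
```

```text
t 14.55 pos [ 0.64   -0.0614  0.1315] q [-0.17  0.39  1.69  0.09  0.61  1.4 ] w 0.05 F [-2.4 -0.6  1.2]
approach [ 0.436 -0.025 -0.899] lean deg 25.9 jaw x [-0.058 -0.998 -0.001] z [ 0.898 -0.053  0.437]
(0.64, -0.061, 0.163) ->cm [-0.04 -2.84  1.37]
(0.53, -0.065, 0.175) ->cm [ 0.99 -8.7  -7.96]
(0.45, -0.14, 0.16) ->cm [  8.95 -10.66 -15.4 ]
(0.405, -0.33, 0.15) ->cm [ 28.18 -11.26 -18.88]
(0.405, -0.33, 0.05) ->cm [ 28.19  -2.26 -23.25]
```

Call:
{"method": "jog_arm", "body": {
  "targets": [
    [4,[0,0,0],0],
    [4,[0,-1.5,0.7],0],
    [4,[0,-2.9,1.4],0],
    [4,[0.5,-5.8,-3.3],0],
    [4,[1,-8.7,-8],0],
    [4,[5,-9.7,-11.7],0],
    [4,[9,-10.7,-15.4],0],
    [4,[14,-10.9,-16.3],0],
    [4,[19,-11,-17.2],0],
    [4,[23.5,-11.2,-18],0]
  ]
}}

```text
time_s: 15.55
ee_pos: [0.4185, -0.272, 0.154]
eef_rot: [-1.118, 0.0, -1.629]
force: [2.4, 0.0, -1.8]
grip_width: 0.0499
```

Call:
{"method": "jog_arm", "body": {
  "targets": [
    [4,[4.6,0,-0.9],0],
    [4,[4.6,3,-2.4],0],
    [4,[4.6,6,-3.8],0],
    [4,[4.6,8,-4.8],0],
    [4,[4.6,8.5,-5],0],
    [4,[4.6,8.5,-5],0]
  ]
}}

```text
time_s: 16.15
ee_pos: [0.4091, -0.3156, 0.0552]
eef_rot: [-1.119, 0.002, -1.629]
force: [-0.5, 0.5, -1.4]
grip_width: 0.0497
```

```bash
python3 - <<'E'
from h import *
info((.404,-.33,.0475))
E
```

```text
t 16.15 pos [ 0.4091 -0.3156  0.0552] q [-0.89  0.33  2.01  0.63  0.58  0.25] w 0.0497 F [-0.5  0.5 -1.4]
approach [ 0.436 -0.024 -0.9  ] lean deg 25.9 jaw x [-0.058 -0.998 -0.002] z [ 0.898 -0.053  0.436]
(0.404, -0.33, 0.0475) ->cm [ 1.47  0.51 -0.72]
```

Call:
{"method": "jog_arm", "body": {
  "targets": [
    [4,[1.5,0,-0.6],0],
    [4,[1.5,0.4,-0.7],0],
    [4,[1.5,0.55,-0.75],0],
    [4,[1.5,0.55,-0.75],0]
  ]
}}

```text
time_s: 16.55
ee_pos: [0.4042, -0.3301, 0.0475]
eef_rot: [-1.118, 0.001, -1.629]
force: [-0.6, 0.3, -1.2]
grip_width: 0.0496
```

```bash
python3 - <<'E'
from h import *
info((.404,-.33,.0475))
E
```

```text
t 16.55 pos [ 0.4042 -0.3301  0.0475] q [-0.92  0.36  2.    0.65  0.58  0.2 ] w 0.0496 F [-0.6  0.3 -1.2]
approach [ 0.436 -0.025 -0.899] lean deg 25.9 jaw x [-0.058 -0.998 -0.001] z [ 0.898 -0.052  0.437]
(0.404, -0.33, 0.0475) ->cm [-0.01 -0.01 -0.02]
```

Call:
{"method": "jog_arm", "body": {
  "targets": [
    [4,[0,0.1,0],0],
    [6.3,[0,0.1,0],0],
    [6.3,[0,0.1,0],0],
    [6.3,[0,0.1,0],0],
    [6.3,[0,-1.5,0],0],
    [6.3,[0,-4,0],0],
    [7.5,[0,-8,0],0],
    [7.5,[0,-11,1],0],
    [7.5,[-4,-12,3],0],
    [7.5,[-8,-12,5],0]
  ]
}}

```text
time_s: 17.55
ee_pos: [0.4012, -0.2503, 0.1789]
eef_rot: [-1.117, -0.001, -1.632]
force: [1.0, -0.4, -0.2]
grip_width: 0.0749
```

Call:
{"method": "jog_arm", "body": {
  "targets": [
    [7.5,[-5,0,1],0],
    [7.5,[-10,0,2],0],
    [7.5,[-15,0,2],0],
    [7.5,[-20,0,2],0],
    [7.5,[-25,0,2],0],
    [7.5,[-30,0,2],0],
    [7.5,[-35,0,2],0],
    [7.5,[-40,0,3],0],
    [7.5,[-41,0,4],0],
    [7.5,[-41,0,4],0]
  ]
}}

```text
time_s: 18.55
ee_pos: [0.4613, 0.159, 0.1952]
eef_rot: [-1.118, 0.001, -1.626]
force: [-0.5, 0.6, -0.2]
grip_width: 0.075
```

```bash
python3 - <<'E'
from h import *
info((.53,.1665,.16),(.55,.1665,.133),(.640,.1665,.133))
c=optics.camera("scene"); P=cloud(c)
x,y,z=np.moveaxis(P,-1,0)
for X,Y,zt in((.404,-.33,.085),(.436,.02,.06)):
    q=P[(abs(x-X)<.045)&(abs(y-Y)<.045)&(z>.05)&(z<zt+.02)]
    print(q.min(0).round(3),q.max(0).round(3))
q=P[(abs(x-.64)<.05)&(abs(y-.166)<.05)&(z>.12)&(z<.2)];print("tin2",q.min(0).round(3),q.max(0).round(3))
E
```

```text
t 18.55 pos [0.4613 0.159  0.1952] q [ 0.34 -0.01  2.01 -0.25  0.73  2.12] w 0.075 F [-0.5  0.6 -0.2]
approach [ 0.437 -0.023 -0.899] lean deg 25.9 jaw x [-0.055 -0.999 -0.001] z [ 0.898 -0.05   0.437]
(0.53, 0.1665, 0.16) ->cm [-1.12  6.15  4.59]
(0.55, 0.1665, 0.133) ->cm [-1.23  9.45  5.21]
(0.64, 0.1665, 0.133) ->cm [-1.72 13.38 13.29]
[ 0.383 -0.357  0.05 ] [ 0.436 -0.306  0.098]
[ 0.413 -0.007  0.05 ] [0.464 0.046 0.078]
tin2 [0.616 0.139 0.12 ] [0.669 0.194 0.18 ]
```

Call:
{"method": "jog_arm", "body": {
  "targets": [
    [7.5,[-0.6,3,2.3],0],
    [7.5,[-1.1,6.1,4.6],0],
    [7.5,[-1.2,9.4,5.2],0],
    [7.5,[-1.4,10.7,7.9],0],
    [7.5,[-1.6,12,10.6],0],
    [7.5,[-1.8,13.4,13.3],0],
    [7.5,[-1.8,13.4,13.3],0],
    [4,[-1.8,13.4,13.3],0],
    [4,[-1.8,13.4,13.3],0],
    [4,[-1.8,13.4,13.3],0]
  ],
  "grip_force": 20
}}

```text
time_s: 19.6
ee_pos: [0.6392, 0.1643, 0.1328]
eef_rot: [-1.119, 0.001, -1.629]
force: [-0.2, 0.9, -0.1]
grip_width: 0.0545
```

Call:
{"method": "jog_arm", "body": {
  "targets": [
    [4,[0,0,0],0],
    [4,[0,0,0],0]
  ]
}}

```text
time_s: 19.8
ee_pos: [0.6395, 0.1646, 0.1327]
eef_rot: [-1.119, 0.001, -1.629]
force: [-3.2, 0.3, 1.9]
grip_width: 0.0498
```

```bash
python3 - <<'E'
from h import *
info((.640,.167,.163),(.53,.165,.175),(.46,.1,.17),(.405,-.226,.15))
E
```

```text
t 19.80 pos [0.6395 0.1646 0.1327] q [ 0.25  0.44  1.62 -0.21  0.66  2.02] w 0.0498 F [-3.2  0.3  1.9]
approach [ 0.436 -0.025 -0.9  ] lean deg 25.9 jaw x [-0.058 -0.998 -0.001] z [ 0.898 -0.052  0.437]
(0.64, 0.167, 0.163) ->cm [-0.24 -2.71  1.35]
(0.53, 0.165, 0.175) ->cm [ 0.59 -8.58 -7.99]
(0.46, 0.1, 0.17) ->cm [  7.49 -11.02 -14.15]
(0.405, -0.226, 0.15) ->cm [ 40.35 -10.82 -18.26]
```

Call:
{"method": "jog_arm", "body": {
  "targets": [
    [4,[0,-1.5,0.7],0],
    [4,[0,-2.8,1.4],0],
    [4,[0.3,-5.7,-3.3],0],
    [4,[0.6,-8.6,-8],0],
    [4,[4,-9.8,-11],0],
    [4,[7.5,-11,-14],0],
    [4,[12,-11,-15],0],
    [4,[17,-11,-15.6],0],
    [4,[22,-11,-16.2],0],
    [4,[27,-11,-16.8],0]
  ]
}}

```text
time_s: 20.8
ee_pos: [0.4255, -0.0892, 0.1583]
eef_rot: [-1.117, 0.001, -1.628]
force: [1.1, 0.6, -1.6]
grip_width: 0.0497
```

Call:
{"method": "jog_arm", "body": {
  "targets": [
    [4,[5,0,-0.5],0],
    [4,[10,0,-1],0],
    [4,[13,0,-1.3],0],
    [4,[13,0,-1.3],0]
  ]
}}

```text
time_s: 21.2
ee_pos: [0.4062, -0.2199, 0.152]
eef_rot: [-1.119, 0.001, -1.633]
force: [-0.2, 0.6, -1.6]
grip_width: 0.0499
```

```bash
python3 - <<'E'
from h import *
info((.405,-.226,.08),(.405,-.226,.0487))
E
```

```text
t 21.20 pos [ 0.4062 -0.2199  0.152 ] q [-0.72  0.    2.11  0.43  0.71  0.63] w 0.0499 F [-0.2  0.6 -1.6]
approach [ 0.436 -0.026 -0.9  ] lean deg 25.9 jaw x [-0.062 -0.998 -0.001] z [ 0.898 -0.056  0.436]
(0.405, -0.226, 0.08) ->cm [ 0.63  6.44 -3.22]
(0.405, -0.226, 0.0487) ->cm [ 0.63  9.26 -4.59]
```

Call:
{"method": "jog_arm", "body": {
  "targets": [
    [4,[0.2,2.5,-1.3],0],
    [4,[0.4,5,-2.5],0],
    [4,[0.5,7.5,-3.8],0],
    [4,[0.5,8.7,-4.3],0],
    [4,[0.5,9.2,-4.6],0],
    [4,[0.5,9.2,-4.6],0]
  ]
}}

```text
time_s: 21.8
ee_pos: [0.4056, -0.2209, 0.0491]
eef_rot: [-1.12, 0.002, -1.628]
force: [-0.1, -0.8, -2.0]
grip_width: 0.0497
```

```bash
python3 - <<'E'
from h import *
info((.405,-.226,.0487))
E
```

```text
t 21.80 pos [ 0.4056 -0.2209  0.0491] q [-0.73  0.22  2.18  0.66  0.46  0.34] w 0.0497 F [-0.1 -0.8 -2. ]
approach [ 0.435 -0.023 -0.9  ] lean deg 25.9 jaw x [-0.057 -0.998 -0.002] z [ 0.898 -0.052  0.436]
(0.405, -0.226, 0.0487) ->cm [ 0.52  0.03 -0.04]
```

Call:
{"method": "jog_arm", "body": {
  "targets": [
    [4,[0,0.08,0],0],
    [6.3,[0,0.08,0],0],
    [6.3,[0,0.08,0],0],
    [6.3,[0,0.08,0],0],
    [6.3,[0,-1.5,0],0],
    [6.3,[0,-4,0],0],
    [8.3,[0,-8,0],0],
    [8.3,[0,-11,1],0],
    [8.3,[-4,-12,3],0],
    [8.3,[-8,-12,5],0]
  ]
}}

```text
time_s: 22.8
ee_pos: [0.4031, -0.142, 0.1816]
eef_rot: [-1.115, -0.001, -1.634]
force: [0.5, -0.9, -0.9]
grip_width: 0.0831
```

Call:
{"method": "jog_arm", "body": {
  "targets": [
    [8.3,[-5,0,1],0],
    [8.3,[-10,0,2],0],
    [8.3,[-14,0,4],0],
    [8.3,[-18,0,5],0],
    [8.3,[-18.5,0,5],0],
    [8.3,[-18.5,0,5],0]
  ]
}}

```text
time_s: 23.4
ee_pos: [0.4583, 0.0414, 0.2011]
eef_rot: [-1.119, 0.001, -1.626]
force: [-0.7, -0.2, -0.3]
grip_width: 0.0831
```

```bash
python3 - <<'E'
from h import *
info((.53,.0465,.16),(.55,.0465,.13),(.637,.0465,.13))
c=optics.camera("scene"); P=cloud(c); cv2.imwrite("pics/sc3.png",c["img"][...,::-1])
x,y,z=np.moveaxis(P,-1,0)
for X,Y in((.404,-.33),(.405,-.221),(.436,.02)):
    q=P[(abs(x-X)<.045)&(abs(y-Y)<.045)&(z>.05)&(z<.11)]
    print(q.min(0).round(3),q.max(0).round(3))
q=P[(abs(x-.64)<.05)&(abs(y-.0465)<.05)&(z>.12)&(z<.2)];print("cup",q.min(0).round(3),q.max(0).round(3))
E
```

```text
t 23.40 pos [0.4583 0.0414 0.2011] q [ 0.03 -0.1   2.08 -0.06  0.71  1.69] w 0.0831 F [-0.7 -0.2 -0.3]
approach [ 0.436 -0.023 -0.9  ] lean deg 25.9 jaw x [-0.055 -0.998 -0.001] z [ 0.898 -0.05   0.436]
(0.53, 0.0465, 0.16) ->cm [-0.9   6.81  4.62]
(0.55, 0.0465, 0.13) ->cm [-1.01 10.38  5.11]
(0.637, 0.0465, 0.13) ->cm [-1.5  14.17 12.93]
[ 0.381 -0.358  0.05 ] [ 0.436 -0.305  0.097]
[ 0.384 -0.249  0.05 ] [ 0.436 -0.197  0.097]
[ 0.414 -0.008  0.05 ] [0.464 0.045 0.079]
cup [0.606 0.012 0.12 ] [0.669 0.078 0.157]
```

View pics/sc3.png

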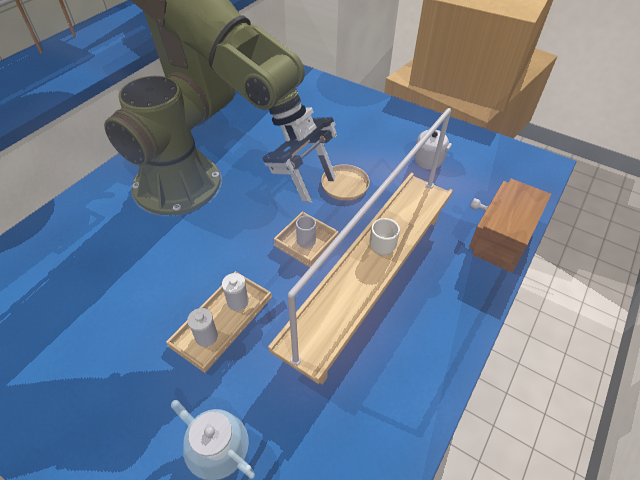

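Both tins stand in the long tray at pixels (203,325) and (235,290), the open tin is in the bin at (306,232), and only the cup remains at (385,236).

Call:
{"method": "jog_arm", "body": {
  "targets": [
    [8.3,[-0.5,3.4,2.3],0],
    [8.3,[-0.9,6.8,4.6],0],
    [8.3,[-1,10.4,5.1],0],
    [8.3,[-1.2,11.7,7.7],0],
    [8.3,[-1.4,13,10.3],0],
    [8.3,[-1.5,14.2,12.9],0],
    [8.3,[-1.5,14.2,12.9],0],
    [5.5,[-1.5,14.2,12.9],0],
    [5.5,[-1.5,14.2,12.9],0],
    [5.5,[-1.5,14.2,12.9],0]
  ],
  "grip_force": 20
}}

```text
time_s: 24.45
ee_pos: [0.6364, 0.0447, 0.1299]
eef_rot: [-1.119, 0.001, -1.629]
force: [-0.1, 0.5, -2.8]
grip_width: 0.064
```

Call:
{"method": "jog_arm", "body": {
  "targets": [
    [5.5,[0,0,0],0],
    [5.5,[0,0,0],0]
  ]
}}

```text
time_s: 24.65
ee_pos: [0.6368, 0.0452, 0.1299]
eef_rot: [-1.119, 0.001, -1.629]
force: [-1.1, -0.6, -1.6]
grip_width: 0.0635
```

```bash
python3 - <<'E'
from h import *
info((.637,.046,.16),(.53,.05,.172),(.46,.12,.16),(.407,.2645,.13))
E
```

```text
t 24.65 pos [0.6368 0.0452 0.1299] q [ 0.03  0.39  1.7  -0.06  0.6   1.7 ] w 0.0635 F [-1.1 -0.6 -1.6]
approach [ 0.436 -0.025 -0.9  ] lean deg 25.9 jaw x [-0.058 -0.998 -0.001] z [ 0.898 -0.053  0.436]
(0.637, 0.046, 0.16) ->cm [-0.09 -2.7   1.33]
(0.53, 0.05, 0.172) ->cm [ 0.13 -8.45 -7.78]
(0.46, 0.12, 0.16) ->cm [ -6.45 -10.59 -14.96]
(0.407, 0.2645, 0.13) ->cm [-20.57 -10.56 -21.79]
```

Call:
{"method": "jog_arm", "body": {
  "targets": [
    [5.5,[0,-1.4,0.7],0],
    [5.5,[0,-2.7,1.3],0],
    [5.5,[0,-5.5,-3.2],0],
    [5.5,[0,-8.4,-7.8],0],
    [5.5,[-3,-9.5,-11.4],0],
    [5.5,[-6.5,-10.6,-15],0],
    [5.5,[-10.5,-10.6,-17],0],
    [5.5,[-14.5,-10.6,-19],0],
    [5.5,[-19,-10.6,-21],0],
    [5.5,[-19,-10.6,-21],0]
  ]
}}

```text
time_s: 25.65
ee_pos: [0.4109, 0.2529, 0.1329]
eef_rot: [-1.12, -0.002, -1.615]
force: [0.3, -0.4, -2.7]
grip_width: 0.064
```

Call:
{"method": "jog_arm", "body": {
  "targets": [
    [5.5,[0,0,0],0]
  ]
}}

```text
time_s: 25.75
ee_pos: [0.4126, 0.2494, 0.1334]
eef_rot: [-1.12, 0.001, -1.627]
force: [0.5, -0.8, -2.0]
grip_width: 0.0637
```

```bash
python3 - <<'E'
from h import *
info((.41,.255,.08),(.41,.255,.0455))
E
```

```text
t 25.75 pos [0.4126 0.2494 0.1334] q [ 0.61  0.11  2.05 -0.45  0.67  2.55] w 0.0637 F [ 0.5 -0.8 -2. ]
approach [ 0.435 -0.024 -0.9  ] lean deg 25.8 jaw x [-0.056 -0.998 -0.001] z [ 0.899 -0.051  0.436]
(0.41, 0.255, 0.08) ->cm [-0.54  4.68 -2.58]
(0.41, 0.255, 0.0455) ->cm [-0.53  7.78 -4.09]
```

```bash
python3 - <<'E'
from h import *
info((.5,.15,.13),(.5,.15,.06),(.5,.15,.0405))
E
```

```text
t 25.75 pos [0.4126 0.2494 0.1334] q [ 0.61  0.11  2.05 -0.45  0.67  2.55] w 0.0637 F [ 0.5 -0.8 -2. ]
approach [ 0.435 -0.024 -0.9  ] lean deg 25.8 jaw x [-0.056 -0.998 -0.001] z [ 0.899 -0.051  0.436]
(0.5, 0.15, 0.13) ->cm [9.44 4.34 8.22]
(0.5, 0.15, 0.06) ->cm [ 9.45 10.64  5.16]
(0.5, 0.15, 0.0405) ->cm [ 9.45 12.4   4.31]
```

Joint 6 is at its range limit here. I'll set the cup down on the free worktop at (0.50, 0.15), regrasp it with a half turn, and then place it.

Call:
{"method": "jog_arm", "body": {
  "targets": [
    [5.5,[3,1.4,2.7],0],
    [5.5,[6.3,2.9,5.5],0],
    [5.5,[9.4,4.3,8.2],0],
    [5.5,[9.4,7,6.9],0],
    [5.5,[9.4,10,5.4],0],
    [5.5,[9.4,11.8,4.6],0],
    [5.5,[9.4,12.2,4.4],0],
    [5.5,[9.4,12.2,4.4],0]
  ]
}}

```text
time_s: 26.55
ee_pos: [0.5007, 0.1484, 0.0431]
eef_rot: [-1.119, 0.001, -1.631]
force: [0.4, 0.1, -1.9]
grip_width: 0.0638
```

```bash
python3 - <<'E'
from h import *
info((.5,.15,.0405))
E
```

```text
t 26.55 pos [0.5007 0.1484 0.0431] q [ 0.29  0.34  2.04 -0.43  0.36  2.29] w 0.0638 F [ 0.4  0.1 -1.9]
approach [ 0.435 -0.025 -0.9  ] lean deg 25.9 jaw x [-0.06  -0.998 -0.001] z [ 0.898 -0.055  0.436]
(0.5, 0.15, 0.0405) ->cm [-0.16  0.2  -0.19]
```

Call:
{"method": "jog_arm", "body": {
  "targets": [
    [5.5,[0,0.27,-0.13],0],
    [5.5,[0,0.27,-0.13],0],
    [8,[0,0.27,-0.13],0],
    [8,[0,0.27,-0.13],0],
    [8,[0,0.27,-0.13],0],
    [8,[0,-1.5,-0.13],0],
    [8,[0,-4.5,-0.1],0],
    [8,[0,-9,0],0],
    [8,[0,-13,0],0],
    [8,[0,-16,0],0]
  ]
}}

```text
time_s: 27.55
ee_pos: [0.4301, 0.1536, 0.1894]
eef_rot: [-1.117, 0.002, -1.628]
force: [1.7, -0.6, 0.6]
grip_width: 0.08
```

Call:
{"method": "jog_arm", "body": {
  "targets": [
    [8,[0,0,0],-0.14],
    [8,[0,0,0],-0.28],
    [8,[0,0,0],-0.42],
    [8,[0,0,0],-0.56],
    [8,[0,0,0],-0.7],
    [8,[0,0,0],-0.84],
    [8,[0,0,0],-0.98],
    [8,[0,0,0],-1.12],
    [8,[0,0,0],-1.26],
    [8,[0,0,0],-1.4]
  ]
}}

```text
time_s: 28.55
ee_pos: [0.4308, 0.1534, 0.1872]
eef_rot: [-1.49, -0.445, -0.242]
force: [0.4, -0.4, 0.2]
grip_width: 0.0799
```

```bash
python3 - <<'E'
from h import *
info()
c=optics.camera("scene"); P=cloud(c)
x,y,z=np.moveaxis(P,-1,0)
q=P[(abs(x-.5)<.05)&(abs(y-.15)<.05)&(z>.03)&(z<.09)];print("cup",len(q),q.min(0).round(3),q.max(0).round(3))
E
```

```text
t 28.55 pos [0.4308 0.1534 0.1872] q [ 0.36 -0.07  2.09 -0.27  0.72  0.75] w 0.0799 F [ 0.4 -0.4  0.2]
approach [ 0.436 -0.024 -0.9  ] lean deg 25.9 jaw x [ 0.876 -0.216  0.431] z [0.205 0.976 0.073]
cup 331 [0.472 0.114 0.03 ] [0.534 0.181 0.066]
```

Call:
{"method": "jog_arm", "body": {
  "targets": [
    [8,[0,0,0],-0.14],
    [8,[0,0,0],-0.28],
    [8,[0,0,0],-0.42],
    [8,[0,0,0],-0.56],
    [8,[0,0,0],-0.7],
    [8,[0,0,0],-0.84],
    [8,[0,0,0],-0.98],
    [8,[0,0,0],-1.12],
    [8,[0,0,0],-1.26],
    [8,[0,0,0],-1.4]
  ]
}}

```text
time_s: 29.6
ee_pos: [0.4308, 0.1534, 0.1872]
eef_rot: [-2.0, -0.147, 1.206]
force: [-0.3, 0.5, -0.6]
grip_width: 0.0799
```

Call:
{"method": "jog_arm", "body": {
  "targets": [
    [8,[0,0,0],-0.14],
    [8,[0,0,0],-0.28],
    [8,[0,0,0],-0.34],
    [8,[0,0,0],-0.34],
    [8,[0,0,0],-0.34]
  ]
}}

```text
time_s: 30.1
ee_pos: [0.4308, 0.1534, 0.1871]
eef_rot: [-2.023, -0.003, 1.508]
force: [0.2, -0.4, 0.1]
grip_width: 0.0801
```

```bash
python3 - <<'E'
from h import *
info((.5,.1485,.041))
E
```

```text
t 30.10 pos [0.4308 0.1534 0.1871] q [ 0.36 -0.07  2.09 -0.27  0.72 -0.98] w 0.0801 F [ 0.2 -0.4  0.1]
approach [ 0.436 -0.024 -0.9  ] lean deg 25.9 jaw x [0.063 0.998 0.003] z [-0.898  0.058 -0.437]
(0.5, 0.1485, 0.041) ->cm [-0.1  16.17  0.14]
```

Call:
{"method": "jog_arm", "body": {
  "targets": [
    [8,[0,4,0],0],
    [8,[0,8,0],0],
    [8,[0,12,0.1],0],
    [8,[-0.1,15,0.1],0],
    [8,[-0.1,16.1,0.1],0],
    [8,[-0.1,16.1,0.1],0],
    [5.5,[-0.1,16.1,0.1],0],
    [5.5,[-0.1,16.1,0.1],0],
    [5.5,[-0.1,16.1,0.1],0],
    [5.5,[-0.1,16.1,0.1],0]
  ]
}}

```text
time_s: 31.1
ee_pos: [0.5004, 0.1488, 0.0432]
eef_rot: [-2.025, -0.003, 1.511]
force: [-5.9, -0.2, 9.4]
grip_width: 0.0637
```

```bash
python3 - <<'E'
from h import *
info((.5,.1485,.1),(.407,.2645,.1),(.407,.2645,.065),(.407,.2645,.0465))
E
```

```text
t 31.10 pos [0.5004 0.1488 0.0432] q [ 0.29  0.33  2.05 -0.43  0.36 -0.84] w 0.0637 F [-5.9 -0.2  9.4]
approach [ 0.438 -0.024 -0.899] lean deg 26.0 jaw x [0.059 0.998 0.003] z [-0.897  0.054 -0.439]
(0.5, 0.1485, 0.1) ->cm [-0.02 -5.12 -2.45]
(0.407, 0.2645, 0.1) ->cm [11.01 -9.47  6.52]
(0.407, 0.2645, 0.065) ->cm [11.   -6.32  8.06]
(0.407, 0.2645, 0.0465) ->cm [10.99 -4.66  8.87]
```

Call:
{"method": "jog_arm", "body": {
  "targets": [
    [5.5,[0,-2.5,-1.2],0],
    [5.5,[0,-5.1,-2.4],0],
    [5.5,[3.7,-6.6,0.6],0],
    [5.5,[7.4,-8,3.6],0],
    [5.5,[11,-9.4,6.5],0],
    [5.5,[11,-9.4,6.5],0],
    [5.5,[11,-9.4,6.5],0]
  ]
}}

```text
time_s: 31.8
ee_pos: [0.4065, 0.265, 0.0986]
eef_rot: [-2.023, -0.002, 1.514]
force: [-0.6, -1.0, -2.5]
grip_width: 0.0641
```

```bash
python3 - <<'E'
from h import *
info((.407,.2645,.065),(.407,.2645,.0485))
c=optics.camera("side"); P=cloud(c); cv2.imwrite("pics/s2.png",cv2.resize(c["img"][200:400,150:450,::-1],None,fx=2,fy=2))
E
```

```text
t 31.80 pos [0.4065 0.265  0.0986] q [ 0.65  0.18  2.07 -0.52  0.6  -0.47] w 0.0641 F [-0.6 -1.  -2.5]
approach [ 0.436 -0.023 -0.9  ] lean deg 25.9 jaw x [0.057 0.998 0.002] z [-0.898  0.052 -0.437]
(0.407, 0.2645, 0.065) ->cm [-0.05  3.04  1.42]
(0.407, 0.2645, 0.0485) ->cm [-0.06  4.53  2.14]
```

View pics/s2.png

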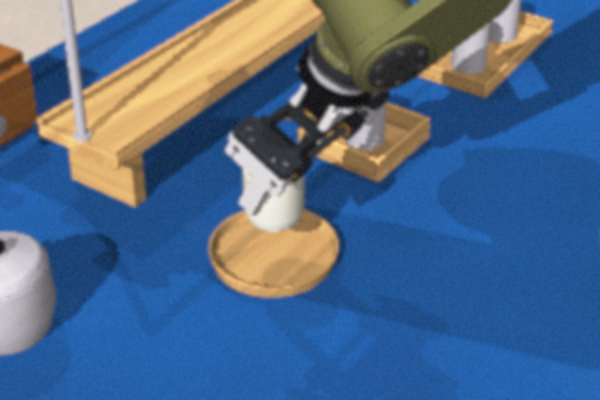

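The cup hangs upright over the round tray (crop (275,210)); lowering it.

Call:
{"method": "jog_arm", "body": {
  "targets": [
    [5.5,[0,1.5,0.7],0],
    [5.5,[0,3,1.4],0],
    [5.5,[0,4,1.9],0],
    [5.5,[0,4.5,2.1],0],
    [5.5,[0,4.5,2.1],0]
  ]
}}

```text
time_s: 32.35
ee_pos: [0.4086, 0.2631, 0.0483]
eef_rot: [-2.022, -0.001, 1.509]
force: [-0.6, -0.9, -2.6]
grip_width: 0.0636
```

```bash
python3 - <<'E'
from h import *
info((.407,.2645,.0465))
E
```

```text
t 32.35 pos [0.4086 0.2631 0.0483] q [ 0.64  0.29  2.09 -0.64  0.49 -0.34] w 0.0636 F [-0.6 -0.9 -2.6]
approach [ 0.436 -0.026 -0.9  ] lean deg 25.9 jaw x [0.061 0.998 0.001] z [-0.898  0.056 -0.436]
(0.407, 0.2645, 0.0465) ->cm [0.13 0.09 0.23]
```

Call:
{"method": "jog_arm", "body": {
  "targets": [
    [5.5,[0,0.1,0.05],0],
    [5.5,[0,0.13,0.07],0],
    [5.5,[0,0.13,0.07],0]
  ]
}}

```text
time_s: 32.65
ee_pos: [0.4084, 0.264, 0.0475]
eef_rot: [-2.024, -0.002, 1.511]
force: [1.7, -2.7, 3.2]
grip_width: 0.0633
```

Call:
{"method": "jog_arm", "body": {
  "targets": [
    [5.5,[0,0.1,0.05],0],
    [5.5,[0,0.13,0.07],0],
    [5.5,[0,0.13,0.07],0]
  ]
}}

```text
time_s: 32.95
ee_pos: [0.4087, 0.2642, 0.0471]
eef_rot: [-2.025, -0.002, 1.511]
force: [-7.7, -10.0, 22.9]
grip_width: 0.0638
```

Contact is confirmed. I'll ease up slightly, release and retreat.

Call:
{"method": "jog_arm", "body": {
  "targets": [
    [5.5,[0,-0.12,-0.06],0],
    [7.6,[0,-0.12,-0.06],0],
    [7.6,[0,-0.12,-0.06],0],
    [7.6,[0,-0.12,-0.06],0],
    [7.6,[0,-1.5,0],0],
    [7.6,[0,-4,0],0],
    [7.6,[0,-8,0],0],
    [7.6,[0,-12,0],0],
    [7.6,[0,-16,0],0],
    [7.6,[0,-16,0],0]
  ]
}}

```text
time_s: 33.95
ee_pos: [0.338, 0.2694, 0.1937]
eef_rot: [-2.027, -0.007, 1.513]
force: [0.3, 0.7, -0.1]
grip_width: 0.0762
```

Call:
{"method": "jog_arm", "body": {
  "targets": [
    [7.6,[0,-2,0],0],
    [7.6,[0,-2,0],0],
    [7.6,[0,-2,0],0]
  ]
}}

```text
time_s: 34.25
ee_pos: [0.3296, 0.2685, 0.2066]
eef_rot: [-2.022, -0.001, 1.512]
force: [-0.2, 0.3, -0.5]
grip_width: 0.0762
```

```bash
python3 - <<'E'
from h import *
info()
for n in("scene","side"):
    c=optics.camera(n); P=cloud(c); cv2.imwrite(f"pics/{n}_end.png",c["img"][...,::-1])
    x,y,z=np.moveaxis(P,-1,0)
    for nm,X,Y in(("t1",.404,-.33),("t2",.405,-.221),("open",.436,.02),("cup",.408,.264)):
        q=P[(abs(x-X)<.045)&(abs(y-Y)<.045)&(z>.035)&(z<.11)]
        print(n,nm,q.min(0).round(3),q.max(0).round(3))
E
```

```text
t 34.25 pos [0.3296 0.2685 0.2066] q [ 0.79 -0.11  2.08 -0.43  0.91 -0.5 ] w 0.0762 F [-0.2  0.3 -0.5]
approach [ 0.436 -0.025 -0.9  ] lean deg 25.9 jaw x [0.059 0.998 0.001] z [-0.898  0.054 -0.436]
scene t1 [ 0.383 -0.357  0.035] [ 0.435 -0.306  0.099]
scene t2 [ 0.381 -0.249  0.035] [ 0.435 -0.197  0.099]
scene open [ 0.415 -0.007  0.035] [0.464 0.045 0.078]
scene cup [0.376 0.227 0.035] [0.442 0.295 0.072]
side t1 [ 0.377 -0.349  0.035] [ 0.424 -0.3    0.089]
side t2 [ 0.377 -0.249  0.035] [ 0.426 -0.191  0.099]
side open [ 0.407 -0.001  0.035] [0.439 0.047 0.077]
side cup [0.373 0.233 0.035] [0.437 0.299 0.072]
```

View pics/side_end.png

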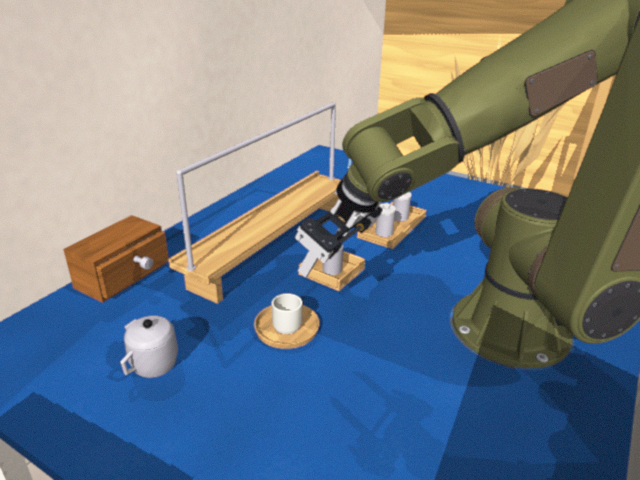

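The cup stands in the round tray at (287,314), the tins in the long tray and the open tin in the bin, all upright. The gripper is clear and the sugar pot and rail are in place.

```bash
python3 -c "
from h import *
print(ctrl.hand_in())"
```

```text
the job is handed in; nothing more can be done
None
```

The row is cleared and I handed the job in at about 34 s of the 72 s. The hand-in gives no verdict, so the results below rest on my last camera checks.

**How it was done**
- **Tool lean:** the moves had no direct command for leaning the tool. I built up a lean of about 26° by pushing at the arm's reach limit, well above the rail. I then brought each item out from the robot's side.
- **Cup regrasp:** joint 6 reached its limit (it read 2.55) while I carried the cup to the round tray. I set the cup down on the free worktop, regrasped it with a half turn, and then placed it.
- **Contact forces:** setting the cup down pressed it onto the tray with about 23 N up at the wrist for a moment. The regrasp on the worktop showed about 11 N that I could not explain. Both are below the stated limits.

**Last checks (scene and side cameras)**

| Item | Where it stands (x, y in m) | Position check |
|---|---|---|
| Lidded tins | long tray, about (0.405, -0.33) and (0.405, -0.221) | inside the limits |
| Open tin | square bin, about (0.437, 0.020) | about 2 mm from centre |
| Cup | round tray, about (0.407, 0.264) | within a few mm of centre |

- **Upright:** all four looked upright, and their top heights fit items standing on the tray floors.
- **Camera disagreement:** the two cameras differ by about 5 mm in x, well inside the margins. In the last side view the open tin and one lidded tin were partly hidden, so those two rest mainly on the scene camera.
- **Bystanders and rail:** I saw no rail contact, and the sugar pot and teapot looked unmoved. I did not measure either pot at the end. I last viewed the teapot before the cup was moved.

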